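# Set the length stop of the gingerbread portioning guide

## Task

Lay the dark gingerbread bar flat in the steel channel of the portioning guide, between its two grey strips and across the knife slot, with its end reaching a little past the red length index, and let go of it. Then slide the stop leg with the black handle in against the bar, pushing the bar back until the leg's yellow pointer stands over the red index with the red cam lever still open, and keep the leg on the index while you squeeze the cam lever fully closed towards the handle. Finish while holding handle and lever gripped together, the leg on the index and the bar's end against it, ready for the cut; leave the other things on the counter where they are.

Things in the scene. Friction and masses are not known exactly. Their poses are not given: they have to be found in the camera images.
- bar_mid (a point): Centre (half-way up) of the dark brown gingerbread bar with white zigzag icing and three almonds: 130 mm long (its y axis), 40 mm wide (x), 28 mm high, about 0.16 kg, loose. It lies beside two pale shortbread bars of the same size, 85 mm apart centre to centre, on a wooden board 15 mm thick.
- guide: Portioning guide, fixed on the counter: plywood base 360 mm along its y axis (-160 to +200), 170 mm wide (x -85 to +85), top at z = 26 mm. Origin on the counter at the knife slot (y = 0). Aluminium rail along y at x 45 to 75 mm, top at z = 56 mm. White scale at x 12 to 40 mm with ticks every 10 mm from the slot. The stop leg rides on the rail, on the +y side.
- index: Red length index, fixed on the white scale 35 to 65 mm from the slot on the +y side; axes as the guide's, origin at z = 27 mm. Its needle, 34 mm long across the scale and 3 mm wide, lies at its y = 0; 5 mm high.
- pointer (a point): Lower end of the leg's yellow pointer blade (2 mm thick), hanging over the scale, 36 mm above the counter. It lies in the plane of the leg's stop face. It stands over the index when both have the same y in the guide's frame.
- leg_face (a point): Middle of the sliding leg's steel stop face (44 mm wide, from 30 to 72 mm above the counter), over the channel, facing the slot (-y); axes as the guide's. A bar pushed by it has its centre 65 mm from this point.
- leg (a joint): Slide of the leg on the rail: distance in m of its stop face and pointer from the slot, along the guide's +y; 0 to 0.135, starts 0.105 to 0.132. Lever open: slides with about 1.5 N plus the bar's friction and stays where left. Lever closed: the cam clamps it to the rail (about 20 N to shift).
- handle: The leg's fixed black upright handle: 24 mm wide (x), 14 mm thick (y), 67 mm high; origin at the middle of its foot, in the guide's frame at x = 60 mm, y = leg value + 43 mm, z = 73.5 mm; top at z = 140 mm. Axes as the guide's. Pushing on its +y face moves the leg towards the slot.
- paddle: Red paddle of the cam lever: 20 mm wide (x), 12 mm thick (y), 47 mm long (z); origin at its lower end, 11 mm from the hinge pin, which runs along x at guide's x = 60, y = leg value + 18, z = 80 mm. Open it leans to -y, away from the handle; closed it is upright. Handle and paddle span 38 mm along y when closed (leg value + 12 to + 50 mm), up to 65 mm open; all else there is below z = 93 mm.
- lever (a joint): Angle of the cam lever in rad: 0 closed (upright, at its stop), starts 0.36 to 0.46, at most 0.50. About 3 N at the paddle moves it, rising to about 13 N near closed; it stays where left. It is stiffer than the open leg: pushing it alone shoves the leg along, and closing it kicks the leg a few mm to +y, so the handle must be held against it.
- shortbread_a: Pale golden shortbread bar with prick holes, 130 x 40 x 28 mm, on the board; to be left alone. Origin at the middle of its underside.
- shortbread_b: The other shortbread bar, alike; to be left alone. Origin at the middle of its underside.
- jam_jar: Jam jar with red cap, 64 mm wide, 85 mm high; bystander. Origin at the middle of its underside.
- sugar_shaker: Steel sugar shaker, 60 mm wide, 116 mm high; bystander. Origin at the middle of its underside.
- card_terminal: Black card terminal, 160 x 75 x 22 mm; bystander. Origin at the middle of its underside.
- bread_knife: Bread knife lying flat with wooden handle, 340 mm long; bystander. Origin at the middle of its underside.
- bun: Cinnamon snail bun, 104 mm wide, 38 mm high; bystander. Origin at the middle of its underside.
- gingerbread: The same gingerbread bar, given at the middle of its underside (14 mm below bar_mid), same axes.
- slot (a point): Middle of the steel channel's floor where the knife slot crosses it: guide's x = -25 mm, y = 0, z = 28 mm; axes as the guide's. The channel runs along y over the whole base, 50 mm clear between two grey strips, 6 mm wide and 8 mm high above the floor, so the 40 mm bar has 5 mm to spare on each side.
There are look-alikes about, which are no part of the job. Of the things that look like the gingerbread, the middle-sized one is meant.

How it is judged:
By the outcome, as a careful person would: the job done as asked, in the order asked, and still so for the second after the job is handed in, while the arm keeps its last pose, push and grip.
It also fails if it takes over 67 s, if anything falls off the work surface, if the arm or the gripper's body presses on something with over 40 N, if the wrist force passes 120 N, or if a joint passes its speed limit or range.

## Robot

A 6-joint arm with a two-finger parallel gripper is mounted at the origin on the work surface. World frame = base frame: x ahead of the robot, y to its left, z up, the work surface at z = 0. Lengths are in m, angles in degrees, forces in N, time in s.
With the tool pointing down it reaches from about 0.3 to 0.75 m from the base axis. Payload 8.5 kg.
Tool frame: the origin (TCP) lies between the finger pads; the fingertips stand env.finger_overhang ahead of it and the grasp point (between the pads) lies 2 mm behind it (env.finger_overhang is the distance from the TCP to the fingertips, in m); z points along the fingers, y is the line along which they close (so a half turn about z gives the same grasp; the last joint's range is limited). The gripper opens to 85 mm and grips with 20 to 120 N. Pads are 22 mm wide; open, the fingers measure 114 mm over their backs; the gripper's body (76 mm by 85 mm) begins 54 mm behind the grasp point. The pads swing forward as they close: fully open they stand 13 mm farther back than shut.
Start: joints at [-88.539, 21.807, 74.336, -0, 83.858, -12.336], TCP at [0.131, -0.534, 0.248] pointing down, gripper open.
Joint ranges: [-178.18, 178.18], [-50.72, 133.34], [12.68, 142.11], [-81.47, 261.47], [9.98, 163.14], [-165.26, 165.26]. Speed limits (degrees/s): [136.94, 136.94, 180, 180, 180, 180].

## Interface

Orientations are given as a 3x3 rotation matrix whose columns are the frame's x, y, z axes.
In Python, from rig import env gives the robot as it stands. The module is installed in compiled form; this text tells all that it offers.
- The arm moves only by the tool jog_arm, never from a script. Its arguments are lists of equal length, an entry for each row: "hand": the finger opening in m, from 0 to 0.0854; "travel": the shift along the world's x, y, z in m, a list of three; "yaw": the turn about the world's z in rad. A call has exactly 5 rows; each row shifts and turns the commanded pose from where the row before left it; what a row does not reach is not made up. A row lasts 1/8 s, in which the tool goes at most 62.5 mm and 10.7 degrees, less where a joint would pass 70% of its speed; a pose out of reach is approached as far as the arm can. A call is refused whole if a number of a shift passes 0.0625 or a number of a turn 0.188, either way. A call with a gripper value outside its range is refused whole. The fingers move at their own pace and stop on an object; "grip_force" is the grip in N (left out, the last holds). Time passes only in rows, so rows that do not move let the fingers close, or fill a call up. It gives the time, the measured TCP pose, the force, the opening and the grip force at its end, in the units of the state.
- env.observe(): the state, without advancing time (a new reading comes with each control period).
- env.get_image(name): name is "scene" or "top" or "wrist"; returns the picture (384x512x3 uint8, red, green, blue); there is no depth.
- env.calibration(name): a dict with "fx", "fy", "cx", "cy" (pixels), "k1" (the pictures are not rectified: a ray, as slopes to the right and down, at radius r is drawn at 1 + k1 r^2 times it, then the intrinsics apply), "position" and "rotation" of the camera in the world; the wrist camera has in their place "hand_eye" (4x4, takes a point from camera to tool coordinates, whose origin is the TCP and whose axes are the flange's). Camera axes: x right, y down, z forward; pixel columns grow to the right and rows downward; lengths in m; the calibration is good to about 2 mm. A picture is of the moment at which its call begins: read the wrist's pose just before it. calibration takes no time and is no camera call.
- env.close_job(): hands the job in; it is judged then, once.
The state is a dict: "time_s": time; "q": joint angles; "qvel": joint speeds; "joint_efforts": joint torques, N m; "position": TCP position; "tool_rot": TCP orientation; "ft_force": force on the tool from outside, world axes, zero at the start; "wrist_torque": the same for the moment, N m; "grip_width": finger opening in m; "gripper_force": force on a finger pad.
Only numpy, scipy, OpenCV 4.12 (cv2) and the standard library are available. Lean on these libraries where they do the work, as an engineer would, in place of code of your own. Each camera call takes 0.05 s, during which the arm holds its last target. There are 200 camera calls.

## Working session

There is one attempt and no reset: what is moved stays moved. The work goes in short steps, Python scripts to look and compute and a tool call to move; the robot and the scene stay as the last step left them, time stands still between calls to the robot, and variables do not carry over. Pictures are saved under pics/ and viewed, at most 10 in all, crops included, and the job is handed in when it is done.

Besides the shell and the picture viewer there is one more tool, called after ">>>" as name(argument=value, ...) on one line, values as JSON. jog_arm: Moves the arm, as the interface text tells. Its arguments: {"type":"object","properties":{"hand":{"type":"array"},"travel":{"type":"array"},"yaw":{"type":"array"},"grip_force":{"type":"number"}},"required":["hand","travel","yaw"]}

```bash
mkdir -p pics
cat > h.py <<'E'
import numpy as np, cv2
from rig import env
def snap(n,f):
    im=env.get_image(n); cv2.imwrite(f'pics/{f}.png',im[:,:,::-1]); return im
def cam(n,st=None):
    c=env.calibration(n)
    if 'hand_eye' in c:
        st=st or env.observe(); T=np.eye(4); T[:3,:3]=np.array(st['tool_rot']); T[:3,3]=st['position']
        M=T@np.array(c['hand_eye']); return c,M[:3,:3],M[:3,3]
    return c,np.array(c['rotation']),np.array(c['position'])
def ray(n,uv,z,st=None):
    c,R,p=cam(n,st); uv=np.atleast_2d(uv).astype(float)
    d=np.c_[(uv[:,0]-c['cx'])/c['fx'],(uv[:,1]-c['cy'])/c['fy']]; s=d.copy()
    for _ in range(30): s=d/(1+c['k1']*(s**2).sum(1,keepdims=True))
    w=np.c_[s,np.ones(len(s))]@R.T
    return p+w*((z-p[2])/w[:,2])[:,None]
def proj(n,P,st=None):
    c,R,p=cam(n,st); q=(np.atleast_2d(P)-p)@R; s=q[:,:2]/q[:,2:]
    s=s*(1+c['k1']*(s**2).sum(1,keepdims=True)); return s*[c['fx'],c['fy']]+[c['cx'],c['cy']]
E
python3 - <<'E'
from h import *
np.set_printoptions(precision=3,suppress=True)
a=snap('top','top0');b=snap('scene','scene0')
for n in('top','scene'):
    c,R,p=cam(n);print(n,c['fx'],c['cx'],c['cy'],c['k1'],p,R.tolist())
print(env.finger_overhang,env.calibration('wrist'))
s=env.observe();print(s['tool_rot'],s['ft_force'],s['time_s'])
E
```

```text
top 478.263376821387 255.6455313722186 190.6226842126339 -0.03798558729422193 [ 0.358 -0.01   1.527] [[-0.025820516680140636, -0.9939529756369442, 0.10672761189511787], [-0.9996664269747924, 0.02573481319455387, -0.00218040576341305], [-0.0005793943581813656, -0.10674830964612853, -0.9942859059092972]]
scene 381.82646241169095 254.24187431806507 193.49199264260676 -0.10447967626073387 [ 1.114 -1.015  0.895] [[0.8569600266074919, 0.29116559743732195, -0.42525534407677273], [0.5153686526296324, -0.4902571951021274, 0.7028819492185813], [-0.0038294495171310988, -0.8215050076046783, -0.5701884406026079]]
0.017 {'fx': 317.6076711918687, 'fy': 317.6076711918687, 'cx': 254.86865092457606, 'cy': 191.36090108224204, 'k1': -0.05010996948507996, 'hand_eye': array([[-0.   , -0.963, -0.271,  0.07 ],
       [ 1.   ,  0.   , -0.001,  0.   ],
       [ 0.001, -0.271,  0.963, -0.128],
       [ 0.   ,  0.   ,  0.   ,  1.   ]])}
[[ 0.971  0.238 -0.   ]
 [ 0.238 -0.971  0.001]
 [ 0.    -0.001 -1.   ]] [-0.289 -0.637  0.109] 0.1
```

View pics/top0.png

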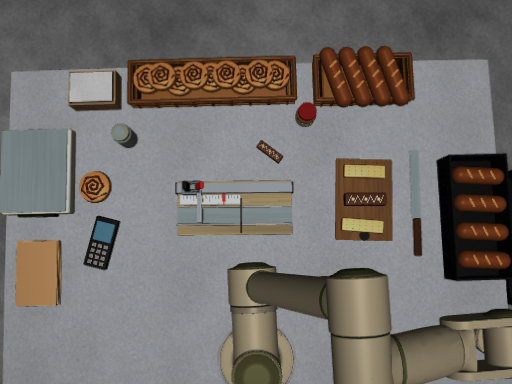

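View pics/scene0.png

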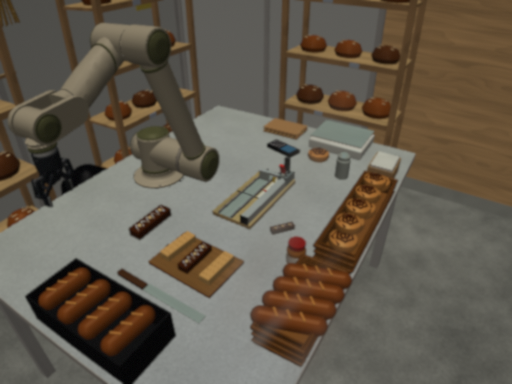

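Gingerbread look-alikes are: the one on the board between the shortbreads, top (365,199) / scene (194,257); a small one at top (269,151) / scene (283,228); and a large one at scene (150,220), hidden under the arm in top. The one on the board is middle-sized and lies beside the shortbreads, so it fits. I'll confirm it in an enlarged crop.

Run:
```python
from h import *
np.set_printoptions(precision=3,suppress=True)
a=cv2.imread('pics/top0.png')
cv2.imwrite('pics/crop1.png',cv2.resize(a[135:250,165:400],None,fx=3.4,fy=3.4,interpolation=cv2.INTER_CUBIC))
print(ray('top',[[365,199],[345,199],[385,199]],.043), ray('top',[[364,171],[363,226]],.043))
print('small',ray('top',[[258,142],[282,160]],.02))
print('big',ray('scene',[[133,232],[168,212]],.03))
```

```text
[[ 0.482 -0.353  0.043]
 [ 0.484 -0.291  0.043]
 [ 0.48  -0.416  0.043]] [[ 0.57  -0.355  0.043]
 [ 0.398 -0.343  0.043]]
small [[ 0.676 -0.025  0.02 ]
 [ 0.616 -0.1    0.02 ]]
big [[ 0.224 -0.369  0.03 ]
 [ 0.253 -0.217  0.03 ]]
```

View pics/crop1.png

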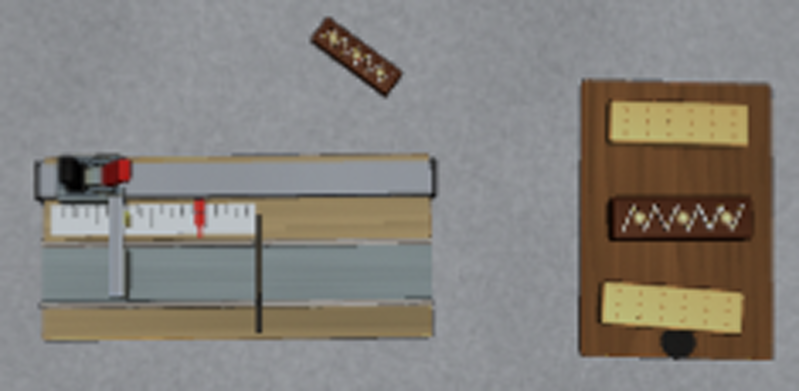

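The crop confirms it. The board's dark bar with white zigzag and three almonds at crop (680,218) measures about 125-130 mm, the same as the shortbreads. The small one is about 96 mm and the large one about 155 mm. I'll move over it now.

>>> jog_arm(hand=[0.065,0.065,0.065,0.065,0.065], travel=[[0.035,0.018,0],[0.035,0.018,0],[0.035,0.018,0],[0.035,0.018,0],[0.035,0.018,0]], yaw=[0.133,0.133,0.133,0.133,0.133], grip_force=35)

```text
time_s: 0.72
position: [0.3072, -0.4433, 0.248]
tool_rot: [[0.614, 0.79, -0.0], [0.79, -0.614, 0.001], [0.0, -0.001, -1.0]]
ft_force: [0.5, -0.1, -0.3]
grip_width: 0.0655
gripper_force: 0.0
```

>>> jog_arm(hand=[0.065,0.065,0.065,0.065,0.065], travel=[[0.035,0.018,0],[0.035,0.018,0],[0.035,0.018,0],[0.035,0.018,0],[0.035,0.018,0]], yaw=[0.133,0.133,0.133,0.133,0.133])

```text
time_s: 1.35
position: [0.4822, -0.3533, 0.2479]
tool_rot: [[-0.004, 1.0, -0.001], [1.0, 0.004, 0.001], [0.001, -0.001, -1.0]]
ft_force: [0.7, 0.8, 0.4]
grip_width: 0.0649
gripper_force: 0.0
```

Run:
```python
from h import *
np.set_printoptions(precision=4,suppress=True)
st=env.observe(); w=snap('wrist','w1'); t=snap('top','top1')
print(st['position'],st['tool_rot'],st['q'],st['time_s'],st['grip_width'])
import pickle; pickle.dump(st,open('st_w1.pkl','wb'))
# colour: dark brown region in wrist
hsv=cv2.cvtColor(w,cv2.COLOR_RGB2HSV)
cu=proj('wrist',[[.482,-.353,.043]],st)[0];print(cu)
cv2.imwrite('pics/w1t.png',np.hstack([cv2.resize(w[:,:,::-1],(440,330)),cv2.resize(t[140:275,165:310,::-1],(354,330),interpolation=cv2.INTER_CUBIC)]))
```

```text
[ 0.4822 -0.3533  0.2479] [[-0.0044  1.     -0.0006]
 [ 1.      0.0044  0.0006]
 [ 0.0006 -0.0006 -1.    ]] [-47.5654  26.7141  66.3226  -0.0022  87.0112 -47.819 ] 1.35 0.06488563860210068
[253.388  169.2569]
```

View pics/w1t.png

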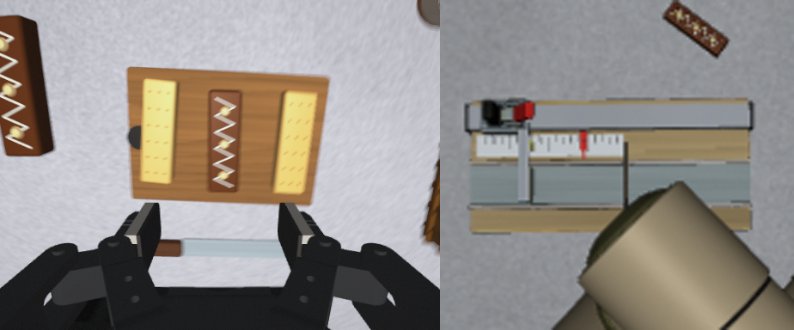

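The wrist picture shows the bar centred near full-resolution pixel (262,164), between the shortbreads and about 9 px right of the prediction. Top view shows the guide with its leg at +y. I'll fit the bar and the guide now.

Run:
```python
from h import *
import pickle
np.set_printoptions(precision=4,suppress=True)
st=pickle.load(open('st_w1.pkl','rb'))
w=cv2.imread('pics/w1.png'); g=cv2.cvtColor(w,cv2.COLOR_BGR2HSV)
s=1.1636
x0,y0,x1,y1=225,95,295,232
roi=g[y0:y1,x0:x1]
for thr in (95,110,125):
    m=((roi[:,:,2]<thr)|((roi[:,:,1]<70))).astype(np.uint8)
    m=cv2.morphologyEx(m,cv2.MORPH_CLOSE,np.ones((7,7)))
    m=cv2.morphologyEx(m,cv2.MORPH_OPEN,np.ones((5,5)))
    n,l,stt,c=cv2.connectedComponentsWithStats(m); k=1+np.argmax(stt[1:,4])
    cs=max(cv2.findContours((l==k).astype(np.uint8),0,2)[0],key=cv2.contourArea)
    r=cv2.minAreaRect(cs); b=cv2.boxPoints(r)+[x0,y0]
    P=ray('wrist',b,.043,st)
    print(thr,stt[k],b.round(1).tolist()); print(P[:,:2],P.mean(0),[np.linalg.norm(P[i]-P[(i+1)%4]) for i in (0,1)])
# guide in top
f=lambda u,v:(165+u/3.4-.35,135+v/3.4-.35)
print('base botL,botR,slotlow',ray('top',[f(43,341),f(434,339),f(259,332)],.026))
print('rail low L,R up R',ray('top',[f(36,198),f(434,196),f(434,158)],.056))
print('slot at scale, index',ray('top',[f(259,215),f(200,218)],.027))
print('chan lines L',ray('top',[f(42,243),f(432,243),f(42,304),f(432,304)],.028))
```

```text
95 [  25   23   22   97 1032] [[247.9, 213.5], [252.7, 117.4], [272.3, 118.4], [267.5, 214.5]]
[[ 0.4761 -0.4031]
 [ 0.4812 -0.2989]
 [ 0.5013 -0.2998]
 [ 0.4979 -0.4042]] [ 0.4891 -0.3515  0.043 ] [np.float64(0.1043668611952012), np.float64(0.02011531388739465)]
110 [  19   23   33  105 1335] [[243.6, 221.6], [246.3, 117.5], [277.7, 118.4], [275.0, 222.5]]
[[ 0.4712 -0.4127]
 [ 0.4746 -0.299 ]
 [ 0.5068 -0.2997]
 [ 0.5063 -0.4136]] [ 0.4897 -0.3563  0.043 ] [np.float64(0.11379751389864415), np.float64(0.03216636262227696)]
125 [  17   23   39  106 2633] [[240.3, 222.8], [243.4, 117.4], [280.2, 118.5], [277.1, 223.9]]
[[ 0.4676 -0.4142]
 [ 0.4716 -0.2989]
 [ 0.5094 -0.2998]
 [ 0.5088 -0.4153]] [ 0.4893 -0.357   0.043 ] [np.float64(0.11538476392399499), np.float64(0.03772679307130979)]
base botL,botR,slotlow [[ 0.3858  0.2358  0.026 ]
 [ 0.3784 -0.1239  0.026 ]
 [ 0.389   0.0368  0.026 ]]
rail low L,R up R [[ 0.5151  0.2361  0.056 ]
 [ 0.5075 -0.126   0.056 ]
 [ 0.5423 -0.1272  0.056 ]]
slot at scale, index [[0.497  0.0343 0.027 ]
 [0.4956 0.089  0.027 ]]
chan lines L [[ 0.4761  0.2356  0.028 ]
 [ 0.4668 -0.1249  0.028 ]
 [ 0.4197  0.2361  0.028 ]
 [ 0.4105 -0.123   0.028 ]]
```

>>> jog_arm(hand=[0.065,0.065,0.065,0.065,0.065], travel=[[0.005,0.002,-0.035],[0,0,-0.035],[0,0,-0.035],[0,0,-0.02],[0,0,0]], yaw=[-0.025,0,0,0,0])

```text
time_s: 2.08
position: [0.4852, -0.3519, 0.1219]
tool_rot: [[0.026, 1.0, -0.003], [1.0, -0.026, 0.003], [0.002, -0.003, -1.0]]
ft_force: [0.4, 0.2, 0.2]
grip_width: 0.0654
gripper_force: 0.0
```

Run:
```python
from h import *
import pickle
np.set_printoptions(precision=4,suppress=True)
st=env.observe(); w=snap('wrist','w2'); pickle.dump(st,open('st_w2.pkl','wb'))
print(st['position'],np.array(st['tool_rot'])[:,1])
p=np.array(st['position'])
c=proj('wrist',[[p[0]+a,p[1]+b,.043] for a in(-.02,.02) for b in(-.065,0,.065)],st); print(c.round(0).tolist())
cv2.polylines(w,[c[[0,2,5,3]].round().astype(np.int32)],True,(0,255,0))
cv2.imwrite('pics/w2o.png',w[:,:,::-1])
```

```text
[ 0.4852 -0.3519  0.1219] [ 0.9997 -0.0263 -0.0027]
[[229.0, 291.0], [224.0, 208.0], [219.0, 111.0], [283.0, 289.0], [282.0, 207.0], [282.0, 109.0]]
```

View pics/w2o.png

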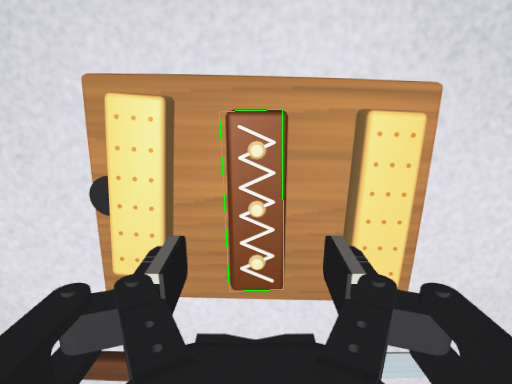

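The overlay lies within about 1 mm in y. The bar at pixel (257,200) sits about 2-3 mm to +x and is turned slightly more clockwise. I'll correct that, then descend and grip.

>>> jog_arm(hand=[0.065,0.065,0.065,0.065,0.065], travel=[[0.002,0,-0.02],[0,0,-0.02],[0,0,-0.02],[0,0,-0.013],[0,0,-0.008]], yaw=[-0.018,0,0,0,0])

```text
time_s: 2.75
position: [0.4883, -0.3524, 0.0425]
tool_rot: [[0.043, 0.999, 0.001], [0.999, -0.043, -0.001], [-0.001, 0.001, -1.0]]
ft_force: [-0.1, 0.1, 0.3]
grip_width: 0.0653
gripper_force: 0.0
```

>>> jog_arm(hand=[0.045,0.03,0.03,0.03,0.03], travel=[[0,0,0],[0,0,0],[0,0,0],[0,0,0],[0,0,0]], yaw=[0,0,0,0,0])

```text
time_s: 3.38
position: [0.4884, -0.3524, 0.043]
tool_rot: [[0.043, 0.999, 0.001], [0.999, -0.043, -0.001], [-0.001, 0.001, -1.0]]
ft_force: [0.3, 0.3, 5.0]
grip_width: 0.039
gripper_force: 37.8
```

Gripped: width 39 mm matches the 40 mm bar, and force is 38 N. I'll lift it and carry it to a hover beside the channel.

>>> jog_arm(hand=[0.03,0.03,0.03,0.03,0.03], travel=[[0,0,0.03],[0,0,0.04],[-0.012,0.047,0.02],[-0.012,0.055,0.015],[-0.012,0.055,0.015]], yaw=[0,0,0.01,0.01,0])

```text
time_s: 4.0
position: [0.4513, -0.1934, 0.1625]
tool_rot: [[0.024, 1.0, -0.0], [1.0, -0.024, 0.001], [0.001, -0.001, -1.0]]
ft_force: [1.7, 0.6, -1.1]
grip_width: 0.0392
gripper_force: 37.0
```

>>> jog_arm(hand=[0.03,0.03,0.03,0.03,0.03], travel=[[-0.013,0.055,0.015],[-0.013,0.055,0.015],[-0.013,0.055,0.005],[-0.013,0.045,0],[0,0.015,0]], yaw=[0,0,0,0,0])

```text
time_s: 4.62
position: [0.3987, 0.0321, 0.1973]
tool_rot: [[0.02, 1.0, -0.001], [1.0, -0.02, 0.0], [0.0, -0.001, -1.0]]
ft_force: [0.9, -0.1, -2.0]
grip_width: 0.0391
gripper_force: 37.0
```

Run:
```python
from h import *
import pickle
np.set_printoptions(precision=4,suppress=True)
st=env.observe(); w=snap('wrist','w3'); pickle.dump(st,open('st_w3.pkl','wb'))
print(st['position'],np.array(st['tool_rot'])[:,1],st['ft_force'])
print(proj('wrist',[[.4956,.089,.032],[.442,.0355,.028]],st))
cv2.imwrite('pics/w3o.png',cv2.resize(w[:,:,::-1],(792,594),interpolation=cv2.INTER_CUBIC))
```

```text
[0.3987 0.0321 0.1973] [ 0.9998 -0.0205 -0.0009] [ 0.9016 -0.1247 -2.0096]
[[359.1813 114.7559]
 [298.6769 172.7134]]
```

View pics/w3o.png

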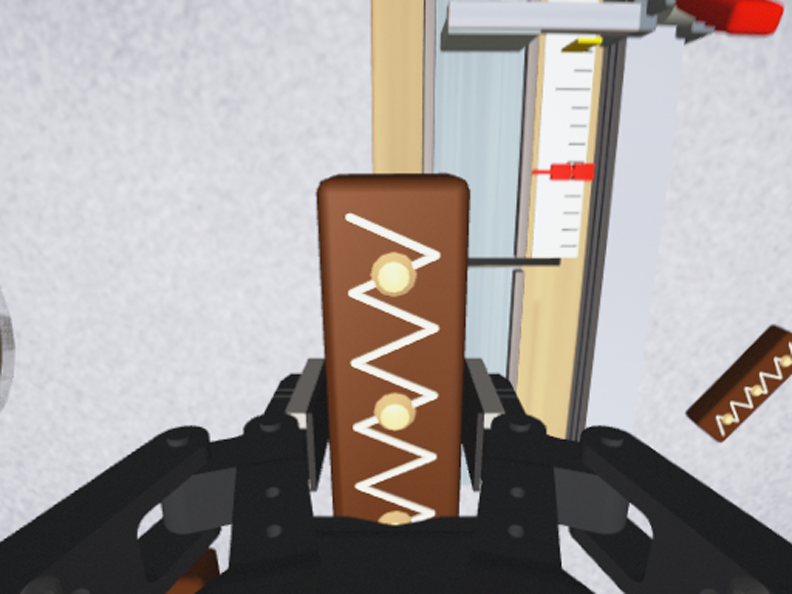

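The wrist view (792 px wide) shows the red needle at y≈172 (x 531-595) and the slot at y≈262 (x 468-560). At row 120, the channel strips are at x≈424-436 and 525-531. The yellow pointer is at (582,43).

Run:
```python
from h import *
import pickle
np.set_printoptions(precision=4,suppress=True)
st=pickle.load(open('st_w3.pkl','rb')); k=792/512
w=cv2.imread('pics/w3.png'); 
R=lambda u,z:ray('wrist',np.array(u)/k-.18,z,st)[:,:2]
print('needle',R([[531,172],[595,172]],.032)); print('slot',R([[470,262],[560,262]],.028))
print('pointer low',R([[582,45]],.036))
g=cv2.cvtColor(w,cv2.COLOR_BGR2GRAY)
for r in (60,75,90,105):
    row=g[r-1:r+2].mean(0); d=np.diff(row); idx=[(i,int(d[i])) for i in range(230,420) if abs(d[i])>9]
    print(r,idx)
for r in (60,75,90,105):print(r,R([[434,r*k],[524.5,r*k]],.036).ravel(),ray('wrist',[[372/k,r]],.026,st)[0,:2])
# bar end in air (top z = tcp z + .001)
print('bar corners',R([[320,186],[466,186]],.1973+.001))
hs=cv2.cvtColor(w,cv2.COLOR_BGR2HSV); m=((hs[:,:,0]<6)|(hs[:,:,0]>174))&(hs[:,:,1]>180)&(hs[:,:,2]>120); m[:80]=0;m[:,:330]=0;m[:,400:]=0
v,u=np.nonzero(m);print('red',u.min(),u.max(),v.min(),v.max(),v.mean(),v[u<352].mean())
```

```text
needle [[0.4808 0.0925]
 [0.5186 0.092 ]]
slot [[0.4467 0.0388]
 [0.5027 0.0378]]
pointer low [[0.5048 0.1601]]
60 [(239, -26), (241, 16), (272, -70), (273, 25), (274, 33), (279, -29), (280, 46), (336, -36), (337, -67), (338, -18), (339, 70), (340, 24), (346, 36), (350, 47), (381, -21), (382, -20), (386, -39), (387, -64), (390, -30), (391, 15), (392, 23), (394, -18), (396, 25), (400, 23), (401, 78), (402, 24)]
75 [(239, -31), (240, -9), (241, 18), (272, -67), (273, 33), (274, 25), (279, -27), (280, 42), (335, -24), (336, -64), (337, -40), (338, 63), (339, 35), (345, 27), (346, 11), (349, 34), (380, -19), (381, -21), (385, -59), (386, -38), (388, -16), (389, -22), (390, 39), (393, -43), (394, 25), (395, 21), (399, 49), (400, 70)]
90 [(239, -28), (241, 14), (272, -63), (273, 41), (274, 21), (278, -11), (279, -15), (280, 37), (334, -14), (335, -59), (336, -59), (337, 54), (338, 48), (344, 21), (345, 14), (348, 27), (379, -30), (383, -22), (384, -56), (385, -28), (387, -20), (389, 19), (391, -20), (392, -16), (393, 33), (398, 100), (399, 23)]
105 [(239, -19), (240, -13), (271, -22), (272, -43), (273, 46), (274, 17), (278, -19), (279, 14), (280, 21), (334, -52), (335, -77), (336, 45), (337, 61), (343, 20), (344, 12), (346, 10), (347, 23), (355, -25), (356, -17), (365, -22), (366, -25), (368, 29), (369, -11), (370, -34), (376, 20), (377, 17), (378, -22), (382, -15), (383, -42), (386, -24), (387, 17), (388, 18), (390, -23), (392, 19), (396, 61), (397, 54), (398, 10)]
60 [0.4239 0.1363 0.4741 0.1356] [0.3895 0.1381]
75 [0.4239 0.124  0.4746 0.1233] [0.3891 0.1254]
90 [0.4239 0.1116 0.4751 0.1108] [0.3887 0.1125]
105 [0.4239 0.0989 0.4757 0.098 ] [0.3883 0.0993]
bar corners [[0.3824 0.095 ]
 [0.4193 0.0943]]
red 345 383 106 115 110.74900398406375 110.77777777777777
```

>>> jog_arm(hand=[0.03,0.03,0.03,0.03,0.03], travel=[[0.024,0.0025,-0.02],[0.0235,0.0025,-0.03],[0,0,-0.04],[0,0,-0.03],[0,0,-0.01]], yaw=[-0.003,0,0,0,0])

```text
time_s: 5.3
position: [0.4471, 0.0345, 0.0659]
tool_rot: [[0.026, 1.0, -0.003], [1.0, -0.026, 0.001], [0.0, -0.003, -1.0]]
ft_force: [0.6, -0.0, -1.9]
grip_width: 0.039
gripper_force: 36.9
```

Run:
```python
from h import *
import pickle
np.set_printoptions(precision=4,suppress=True)
st=env.observe(); w=snap('wrist','w4'); pickle.dump(st,open('st_w4.pkl','wb'))
print(st['position'],np.array(st['tool_rot'])[:,1],st['ft_force'])
cv2.imwrite('pics/w4o.png',cv2.resize(w[:,:,::-1],(792,594),interpolation=cv2.INTER_CUBIC))
```

```text
[0.4471 0.0345 0.0659] [ 0.9996 -0.0265 -0.0031] [ 0.6017 -0.0048 -1.8631]
```

View pics/w4o.png

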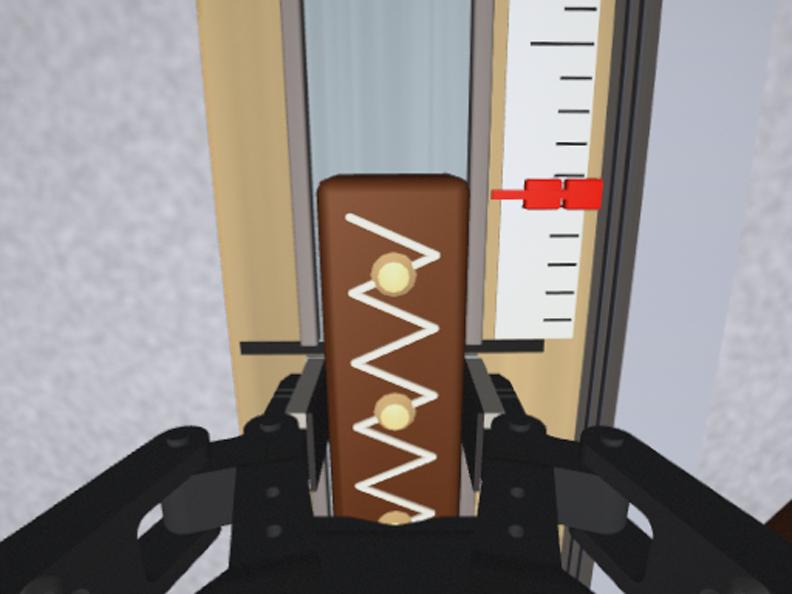

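The bar is centred in the channel, with strips at x≈313 and 470 and the bar middle at 393. Its end is a little past the needle, which is at y=194. I'll lower and release.

>>> jog_arm(hand=[0.03,0.03,0.03,0.03,0.03], travel=[[0,0.002,-0.004],[0,0,-0.003],[0,0,-0.0015],[0,0,0],[0,0,0]], yaw=[0,0,0,0,0])

```text
time_s: 5.98
position: [0.4477, 0.0369, 0.059]
tool_rot: [[0.026, 1.0, 0.0], [1.0, -0.026, -0.0], [-0.0, 0.0, -1.0]]
ft_force: [-0.8, -0.7, -1.3]
grip_width: 0.0391
gripper_force: 37.0
```

Run:
```python
from h import *
import pickle
np.set_printoptions(precision=4,suppress=True)
st=pickle.load(open('st_w4.pkl','rb')); k=792/512
R=lambda u,z:ray('wrist',np.array(u)/k-.18,z,st)[:,:2]
print('needle',R([[492,194],[600,194]],.032)); print('slot',R([[243,348],[543,345]],.027))
print('bar end top',R([[393,177],[393,174]],.067),R([[320,250],[467,250]],.067).ravel())
print('strips',R([[310,180],[470,180]],.036).ravel())
```

```text
needle [[0.4814 0.0919]
 [0.5168 0.0912]]
slot [[0.393  0.0387]
 [0.5024 0.0371]]
bar end top [[0.4497 0.0993]
 [0.4497 0.1   ]] [0.4301 0.0812 0.4685 0.0802]
strips [0.4234 0.0981 0.4736 0.0967]
```

>>> jog_arm(hand=[0.03,0.03,0.03,0.05,0.065], travel=[[0,0,-0.0015],[0,0,-0.0015],[0,0,0],[0,0,0],[0,0,0]], yaw=[0,0,0,0,0])

```text
time_s: 6.6
position: [0.4477, 0.0369, 0.0558]
tool_rot: [[0.026, 1.0, 0.0], [1.0, -0.026, -0.0], [-0.0, 0.0, -1.0]]
ft_force: [1.0, 0.9, -0.4]
grip_width: 0.0647
gripper_force: 0.0
```

>>> jog_arm(hand=[0.065,0.065,0.085,0.085,0.085], travel=[[0,0,0.03],[0,0,0.05],[0.01,0,0.05],[0.01,0.01,0.05],[0.01,0.02,0.015]], yaw=[0,0,0.1745,0.1745,0.1745])

```text
time_s: 7.22
position: [0.4787, 0.0669, 0.2539]
tool_rot: [[-0.481, 0.877, 0.005], [0.877, 0.481, -0.001], [-0.003, 0.004, -1.0]]
ft_force: [0.6, 0.8, -1.0]
grip_width: 0.0849
gripper_force: 0.0
```

>>> jog_arm(hand=[0.085,0.085,0.085,0.085,0.085], travel=[[0.012,0.022,0],[0.012,0.022,0],[0.012,0.022,0],[0.012,0.022,0],[0.01,0.02,0]], yaw=[0.1745,0.1745,0.1745,0.1745,0.1745])

```text
time_s: 7.85
position: [0.5359, 0.1757, 0.2505]
tool_rot: [[-0.981, 0.194, -0.0], [0.194, 0.981, -0.0], [0.0, -0.0, -1.0]]
ft_force: [0.5, 0.3, -0.2]
grip_width: 0.0851
gripper_force: 0.0
```

>>> jog_arm(hand=[0.085,0.085,0.085,0.085,0.085], travel=[[0,0,0],[0,0,0],[0,0,0],[0,0,0],[0,0,0]], yaw=[0.1745,0,0,0,0])

```text
time_s: 8.48
position: [0.5356, 0.1747, 0.2509]
tool_rot: [[-1.0, 0.028, 0.0], [0.028, 1.0, 0.0], [-0.0, 0.0, -1.0]]
ft_force: [-0.5, -0.6, 0.7]
grip_width: 0.0852
gripper_force: 0.0
```

Run:
```python
from h import *
import pickle
np.set_printoptions(precision=4,suppress=True)
st=env.observe(); w=snap('wrist','w5'); pickle.dump(st,open('st_w5.pkl','wb'))
print(st['position'],np.array(st['tool_rot'])[:,1],st['q'])
cv2.imwrite('pics/w5o.png',cv2.resize(w[:,:,::-1],(792,594),interpolation=cv2.INTER_CUBIC))
```

```text
[0.5356 0.1747 0.2509] [0.0275 0.9996 0.    ] [  6.0292  23.0639  71.8881   0.0008  85.0456 -82.3923]
```

View pics/w5o.png

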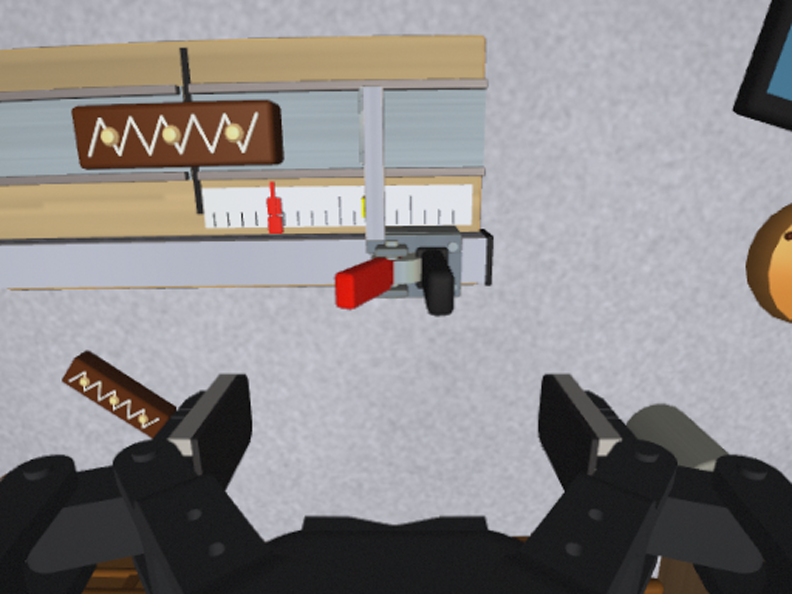

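The bar lies in the channel with its end at px x≈283, past the needle (272). The pointer is at (364,207), the handle's top at (438,300) and the red paddle's tip at (348,292).

Run:
```python
from h import *
import pickle
np.set_printoptions(precision=4,suppress=True)
st=pickle.load(open('st_w5.pkl','rb')); k=792/512
R=lambda u,z:ray('wrist',np.array(u)/k-.18,z,st)[:,:2]
print('needle',R([[272,183],[276,232]],.032)); print('pointer',R([[364,215]],.036))
print('slot',R([[184,50],[200,212]],.027))
print('handle top',R([[428,300],[451,300],[438,315]],.14)); print('paddle tip L/R',R([[336,285],[360,303]],.133))
print('barend top',R([[281,105],[284,162]],.056)); print('shaker',R([[650,410]],.116),R([[756,300]],.038))
print('rail low edge/up edge',R([[50,288],[300,288],[50,240],[300,240]],.056))
f=lambda g:np.array([.4717+g[0]+.024*g[1],.0375+g[1]-.024*g[0],g[2]])
print('proj handle top',proj('wrist',[f((.06,.122+.043,.14)),f((.045,-.1,.056)),f((.045,.19,.056))],st)*k)
```

```text
needle [[0.4824 0.0922]
 [0.5165 0.0919]]
pointer [[0.506  0.1552]]
slot [[0.3937 0.0396]
 [0.5011 0.0372]]
handle top [[0.538  0.1923]
 [0.5384 0.2039]
 [0.5462 0.1973]]
paddle tip L/R [[0.5307 0.1453]
 [0.5407 0.1572]]
barend top [[0.4341 0.1078]
 [0.4686 0.1069]]
shaker [[0.6184 0.3281]] [[0.575  0.4437]]
rail low edge/up edge [[ 0.5467 -0.065 ]
 [ 0.5518  0.1107]
 [ 0.5132 -0.0576]
 [ 0.5189  0.1133]]
proj handle top [[445.0967 294.7265]
 [ 41.7588 241.6234]
 [470.5217 238.4227]]
```

>>> jog_arm(hand=[0.085,0.085,0.085,0.085,0.085], travel=[[0.001,0,-0.035],[0,0,-0.035],[0,0,-0.035],[0,0,-0.02],[0,0,-0.011]], yaw=[0,0,0,0,0])

```text
time_s: 9.15
position: [0.5365, 0.1748, 0.1139]
tool_rot: [[-1.0, 0.027, -0.001], [0.027, 1.0, -0.0], [0.001, -0.0, -1.0]]
ft_force: [-0.0, 0.1, 0.3]
grip_width: 0.0847
gripper_force: 0.0
```

Run:
```python
from h import *
import pickle
np.set_printoptions(precision=4,suppress=True)
st=env.observe(); w=snap('wrist','w6'); pickle.dump(st,open('st_w6.pkl','wb'))
print(st['position'],np.array(st['tool_rot'])[:,1],st['ft_force'])
cv2.imwrite('pics/w6o.png',cv2.resize(w[:,:,::-1],(792,594),interpolation=cv2.INTER_CUBIC))
```

```text
[0.5365 0.1748 0.1139] [ 0.0268  0.9996 -0.0001] [-0.0133  0.148   0.2968]
```

View pics/w6o.png

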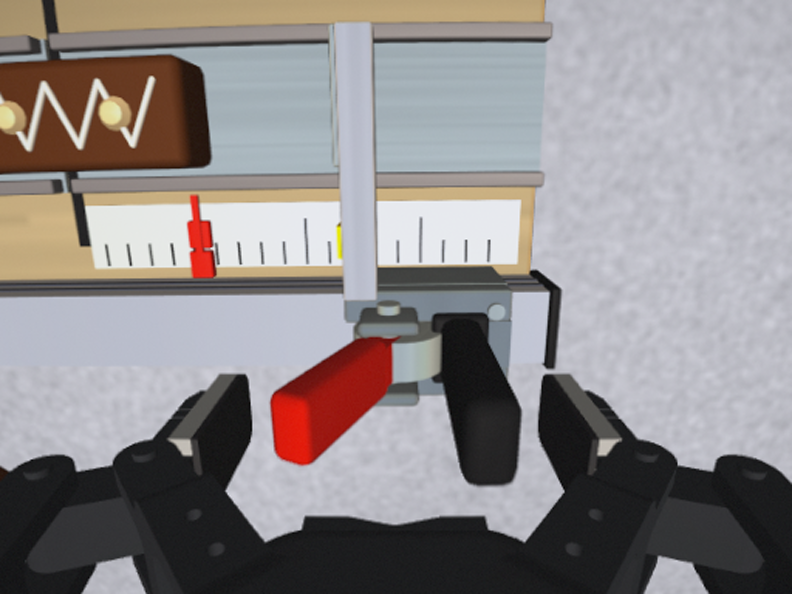

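The gripper straddles paddle and handle with clearance on both sides. The pointer is at (340,240) and the needle at (195,210). I'll push the handle with the +y finger, lever untouched.

>>> jog_arm(hand=[0.07,0.07,0.07,0.07,0.07], travel=[[0,0,0],[0,-0.003,0],[0,-0.006,0],[0,-0.008,0],[0,-0.008,0]], yaw=[0,0,0,0,0], grip_force=40)

```text
time_s: 9.82
position: [0.5367, 0.1493, 0.115]
tool_rot: [[-1.0, 0.026, 0.0], [0.026, 1.0, 0.0], [-0.0, 0.0, -1.0]]
ft_force: [-0.5, 1.6, 1.7]
grip_width: 0.0697
gripper_force: 0.9
```

>>> jog_arm(hand=[0.07,0.07,0.07,0.07,0.07], travel=[[0,-0.008,0],[-0.0005,-0.008,0],[0,-0.006,0],[-0.0005,-0.006,0],[0,-0.002,0]], yaw=[0,0,0,0,0])

```text
time_s: 10.45
position: [0.5356, 0.1195, 0.1148]
tool_rot: [[-1.0, 0.027, -0.0], [0.027, 1.0, -0.0], [0.0, -0.0, -1.0]]
ft_force: [0.6, 1.8, 0.1]
grip_width: 0.0698
gripper_force: 0.8
```

```bash
cat > m.py <<'E'
from h import *
import sys
np.set_printoptions(precision=4,suppress=True)
st=env.observe(); w=snap('wrist',sys.argv[1])
print(st['position'],st['ft_force'],st['grip_width'],st['gripper_force'],st['time_s'])
hs=cv2.cvtColor(w,cv2.COLOR_RGB2HSV); H,S,V=cv2.split(hs)
H,S,V=[a.astype(int) for a in(H,S,V)]
red=((H<5)|(H>175))&(S>190)&(V>110); yel=(H>24)&(H<35)&(S>150)&(V>110)
red[180:]=0; yel[180:]=0   # scale region only
n,l,s,c=cv2.connectedComponentsWithStats(red.astype(np.uint8)); print('red',[s[i].tolist() for i in range(1,n) if s[i][4]>15])
n2,l2,s2,c2=cv2.connectedComponentsWithStats(yel.astype(np.uint8)); print('yel',[s2[i].tolist() for i in range(1,n2) if s2[i][4]>4])
for nm,m,z in(('needle',red,.032),('pointer',yel,.038)):
    v,u=np.nonzero(m)
    if len(u): 
        v0=v.min(); 
        for r in range(v0,v.max()+1,4):
            x=u[v==r]
            if len(x): print(nm,r,x.min(),x.max(),ray('wrist',[[x.min()-.5,r],[x.max()+.5,r]],z,st)[:,:2].ravel())
E
python3 m.py w7
```

```text
[0.5356 0.1195 0.1148] [0.6419 1.7758 0.108 ] 0.06977309050789403 0.8033396489918232 10.45
red [[204, 125, 15, 53, 533]]
yel [[227, 145, 3, 21, 61]]
needle 125 208 210 [0.4818 0.0906 0.4818 0.0926]
needle 129 208 211 [0.4843 0.0904 0.4844 0.093 ]
needle 133 209 211 [0.487  0.0909 0.487  0.0929]
needle 137 209 211 [0.4896 0.0907 0.4896 0.0927]
needle 141 205 216 [0.4921 0.0879 0.4923 0.0959]
needle 145 204 217 [0.4947 0.0871 0.495  0.0964]
needle 149 204 217 [0.4974 0.0869 0.4977 0.0962]
needle 153 205 217 [0.5001 0.0874 0.5003 0.0961]
needle 157 205 217 [0.5028 0.0872 0.503  0.0959]
needle 161 205 217 [0.5055 0.087  0.5057 0.0958]
needle 165 205 218 [0.5082 0.0868 0.5085 0.0963]
needle 169 205 218 [0.511  0.0866 0.5112 0.0961]
needle 173 205 218 [0.5137 0.0864 0.514  0.096 ]
needle 177 206 218 [0.5165 0.0869 0.5168 0.0958]
pointer 145 227 228 [0.4944 0.1029 0.4944 0.1042]
pointer 149 227 229 [0.497  0.1028 0.497  0.1047]
pointer 153 227 229 [0.4996 0.1026 0.4996 0.1046]
pointer 157 227 229 [0.5022 0.1025 0.5022 0.1045]
pointer 161 227 229 [0.5048 0.1024 0.5049 0.1043]
pointer 165 227 229 [0.5075 0.1022 0.5075 0.1042]
```

>>> jog_arm(hand=[0.07,0.07,0.07,0.07,0.07], travel=[[0,-0.003,0],[0,-0.003,0],[0,-0.002,0],[0,-0.001,0],[0,0,0]], yaw=[0,0,0,0,0])

```text
time_s: 11.12
position: [0.5355, 0.1108, 0.1148]
tool_rot: [[-1.0, 0.026, -0.0], [0.026, 1.0, -0.0], [0.0, -0.0, -1.0]]
ft_force: [-0.5, 1.3, -1.0]
grip_width: 0.0699
gripper_force: 0.5
```

```bash
python3 m.py w8 | grep -v 'needle 1[4567]'
python3 - <<'E'
import cv2,numpy as np
w=cv2.imread('pics/w8.png'); b=cv2.imread('pics/w7.png')
f=lambda i:cv2.resize(i[115:190,185:255],None,fx=5.6,fy=5.6,interpolation=cv2.INTER_NEAREST)
cv2.imwrite('pics/w78c.png',np.hstack([f(b),f(w)]))
E
```

```text
[0.5355 0.1108 0.1148] [-0.514   1.2964 -0.9512] 0.06990139195375392 0.49833420664072037 11.125
red [[217, 124, 13, 54, 379]]
yel [[226, 145, 4, 22, 80]]
needle 124 222 224 [0.4813 0.091  0.4814 0.093 ]
needle 128 222 224 [0.4839 0.0909 0.4839 0.0929]
needle 132 222 224 [0.4865 0.0908 0.4865 0.0927]
needle 136 222 224 [0.4891 0.0906 0.4891 0.0926]
pointer 145 227 228 [0.4943 0.0942 0.4943 0.0955]
pointer 149 226 229 [0.4969 0.0934 0.4969 0.096 ]
pointer 153 226 229 [0.4995 0.0933 0.4995 0.0959]
pointer 157 226 229 [0.5021 0.0931 0.5022 0.0957]
pointer 161 227 229 [0.5047 0.0936 0.5048 0.0956]
pointer 165 227 229 [0.5074 0.0935 0.5074 0.0955]
```

View pics/w78c.png

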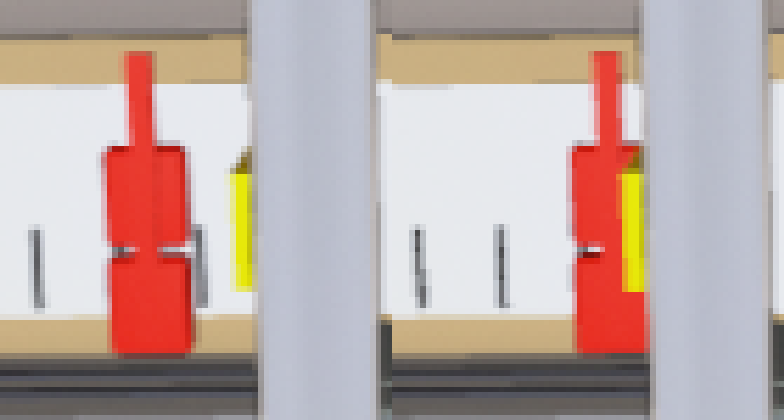

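The left panel is before the last step and the right after. The pointer's left edge is at (622,230), over the needle block, partly hidden by the leg's arm. The visible yellow edge is the blade's upper rim, so I need its height. I'll triangulate it from w5 and w6, where the leg hadn't moved.

Run:
```python
from h import *
import pickle
from scipy.optimize import least_squares
np.set_printoptions(precision=4,suppress=True)
S=[pickle.load(open(f'st_w{i}.pkl','rb')) for i in(5,6)]; C=[]
for i in(5,6,7,8):
    w=cv2.imread(f'pics/w{i}.png'); H,Sx,V=[a.astype(float) for a in cv2.split(cv2.cvtColor(w,cv2.COLOR_BGR2HSV))]
    m=((H>24)&(H<35)&(Sx>150)&(V>110)); m[180:]=0; v,u=np.nonzero(m)
    f=w.astype(float); r0,r1=v.min()+4,v.max()-3
    row=w[r0:r1,:,:].mean(0)[:,0]   # blue channel: white->yellow drop
    if i==8: row=w[r0:r1,:,:].mean(0)[:,1]
    a=u.min(); print(i,(v.min(),v.max(),u.min(),u.max()),(a-4,row[a-4:a+6].round(0).astype(int).tolist()))
    col=w[v.min()-8:v.max()+6,a+1:a+3].mean(1)[:,[1,0]]; print('  col from',v.min()-8,col.round(0).astype(int).tolist())
```

```text
5 (np.int64(128), np.int64(139), np.int64(234), np.int64(235)) (np.int64(230), [234, 233, 233, 182, 66, 34, 157, 196, 198, 199])
  col from 120 [[194, 200], [195, 201], [194, 199], [192, 198], [190, 196], [198, 206], [165, 154], [133, 109], [155, 107], [178, 110], [176, 108], [176, 106], [174, 104], [173, 102], [164, 90], [166, 85], [165, 81], [178, 82], [177, 80], [176, 88], [177, 131], [192, 200], [192, 200], [200, 207], [218, 224]]
6 (np.int64(146), np.int64(166), np.int64(218), np.int64(220)) (np.int64(214), [231, 238, 238, 190, 59, 10, 76, 161, 200, 207])
  col from 138 [[196, 200], [196, 200], [200, 204], [205, 210], [208, 212], [188, 178], [144, 119], [126, 75], [174, 74], [217, 73], [222, 70], [222, 68], [222, 64], [220, 62], [220, 58], [221, 55], [221, 49], [220, 48], [220, 44], [218, 40], [218, 36], [217, 34], [220, 27], [218, 26], [217, 18], [218, 15], [218, 14], [220, 10], [223, 52], [226, 160], [230, 234], [229, 234], [228, 232], [220, 216]]
7 (np.int64(145), np.int64(165), np.int64(227), np.int64(229)) (np.int64(223), [238, 238, 232, 160, 10, 10, 26, 149, 198, 207])
  c
[... 220 characters left out ...]
4, 20], [214, 13], [214, 10], [214, 10], [212, 10], [212, 10], [212, 10], [221, 10], [222, 10], [224, 10], [224, 10], [226, 104], [234, 238], [234, 238], [233, 238], [231, 234]]
8 (np.int64(145), np.int64(166), np.int64(226), np.int64(229)) (np.int64(222), [63, 57, 58, 70, 196, 230, 232, 196, 172, 190])
  col from 137 [[234, 238], [233, 238], [231, 236], [131, 136], [44, 15], [78, 33], [89, 22], [99, 14], [148, 10], [232, 10], [232, 10], [233, 10], [232, 10], [232, 10], [232, 10], [232, 10], [232, 10], [232, 10], [232, 10], [232, 10], [232, 10], [232, 10], [232, 10], [232, 10], [226, 10], [226, 10], [227, 10], [226, 10], [227, 10], [220, 10], [56, 44], [55, 44], [54, 42], [54, 42], [54, 42]]
```

Run:
```python
from h import *
import pickle
from scipy.optimize import least_squares
np.set_printoptions(precision=4,suppress=True)
S=[pickle.load(open(f'st_w{i}.pkl','rb')) for i in(5,6)]
obs=[(233.42,128.0,140.1),(217.5,146.0,166.66)]
def res(p,zt=None):
    y,xa,xb=p[:3]; z=p[3] if zt is None else zt; r=[]
    for s,o in zip(S,obs):
        q=proj('wrist',[[xa,y,z],[xb,y,z]],s); r+=[q[:,0].mean()-o[0],q[0,1]-o[1],q[1,1]-o[2]]
    return r
o=least_squares(res,[.155,.495,.51,.05],x_scale=.01); J=np.linalg.inv(o.jac.T@o.jac); print(o.x,o.fun,'sd at .3px',.3*np.sqrt(np.diag(J)))
for z in(.04,.05,.055,.06,.065,.07):
    q=least_squares(lambda p:res(p,z),[.155,.495,.51],x_scale=.01); print(z,q.x,np.linalg.norm(q.fun))
import copy
for nm,pos,u in(('w7',(.5356,.1195,.1148),226.13),('w8',(.5355,.1108,.1148),225.64)):
    s=copy.deepcopy(S[1]); s['position']=np.array(pos)
    for z in(.038,.05,.06,.065,.07): print(nm,z,ray('wrist',[[u,156]],z,s)[0,:2])
```

```text
[0.1552 0.4923 0.5041 0.0629] [-0.2005 -0.0843 -0.0622  0.1158  0.0484  0.036 ] sd at .3px [0.0004 0.0004 0.0006 0.003 ]
0.04 [0.1527 0.4949 0.5081] 2.086990571979983
0.05 [0.1538 0.4938 0.5064] 1.2362552678205698
0.055 [0.1543 0.4932 0.5055] 0.7971646509602013
0.06 [0.1549 0.4926 0.5046] 0.3834461825215866
0.065 [0.1554 0.492  0.5038] 0.3350126674041085
0.07 [0.156  0.4914 0.5029] 0.7655786793929303
w7 0.038 [0.5014 0.1023]
w7 0.05 [0.4995 0.1034]
w7 0.06 [0.4978 0.1044]
w7 0.065 [0.497  0.1049]
w7 0.07 [0.4962 0.1053]
w8 0.038 [0.5013 0.0933]
w8 0.05 [0.4994 0.0944]
w8 0.06 [0.4977 0.0954]
w8 0.065 [0.4969 0.0959]
w8 0.07 [0.4961 0.0964]
```

Triangulation puts the visible rim at z≈63 mm, giving a pointer centre y≈0.0967. The handle contact estimate agrees (0.0967). The needle is at 0.0916, so 5 mm remain.

>>> jog_arm(hand=[0.07,0.07,0.07,0.07,0.07], travel=[[0,-0.002,0],[0,-0.0015,0],[0,-0.001,0],[0,-0.0005,0],[0,0,0]], yaw=[0,0,0,0,0])

```text
time_s: 11.8
position: [0.5357, 0.1058, 0.1148]
tool_rot: [[-1.0, 0.026, -0.0], [0.026, 1.0, -0.0], [0.0, -0.0, -1.0]]
ft_force: [-0.8, 1.3, 0.2]
grip_width: 0.0698
gripper_force: 0.7
```

```bash
python3 m.py w9 | grep -v 'needle 1[4567]'
python3 - <<'E'
from h import *
w=cv2.imread('pics/w9.png'); print(w[150:164,220:234].mean(0).round(0)[:,1].astype(int),env.observe()['time_s'])
print([ray('wrist',[[u,157]],.063)[0,:2].round(4).tolist() for u in (225,226,227)])
E
```

```text
[0.5357 0.1058 0.1148] [-0.8432  1.3094  0.2334] 0.06975608663778138 0.7123664394021034 11.8
red [[226, 167, 4, 11, 44]]
yel [[226, 144, 4, 22, 78]]
pointer 144 228 228 [0.4938 0.0899 0.4938 0.0905]
pointer 148 226 229 [0.4964 0.0885 0.4964 0.0911]
pointer 152 226 229 [0.499  0.0883 0.499  0.0909]
pointer 156 226 229 [0.5016 0.0882 0.5016 0.0908]
pointer 160 226 229 [0.5042 0.0881 0.5043 0.0907]
pointer 164 227 229 [0.5069 0.0886 0.5069 0.0906]
[233 233 233 232 182  86 192 230 232 200 175 189 193 193] 11.85
[[0.4981, 0.0903], [0.4981, 0.0908], [0.4981, 0.0914]]
```

The pointer centre is now at y≈0.0916, matching the needle. Next I'll close in small steps, shifting the TCP +y by half the width change so the handle finger stays put.

>>> jog_arm(hand=[0.0695,0.067,0.064,0.061,0.061], travel=[[0,0.001,0],[0,0.0015,0],[0,0.0015,0],[0,0.0005,0],[0,0,0]], yaw=[0,0,0,0,0], grip_force=45)

```text
time_s: 12.48
position: [0.5358, 0.1104, 0.1151]
tool_rot: [[-1.0, 0.026, 0.001], [0.026, 1.0, -0.0], [-0.001, -0.0, -1.0]]
ft_force: [-1.1, -0.7, 3.3]
grip_width: 0.0608
gripper_force: 4.8
```

>>> jog_arm(hand=[0.0605,0.0575,0.0545,0.0515,0.051], travel=[[0,0.001,0],[0,0.0015,0],[0,0.0015,0],[0,0.001,0],[0,0,0]], yaw=[0,0,0,0,0])

```text
time_s: 13.1
position: [0.5361, 0.1157, 0.1154]
tool_rot: [[-1.0, 0.026, 0.002], [0.026, 1.0, 0.001], [-0.002, 0.001, -1.0]]
ft_force: [-1.4, 1.4, 6.3]
grip_width: 0.0509
gripper_force: 6.6
```

```bash
cat > e.py <<'E'
from h import *
import sys
st=env.observe(); w=snap('wrist',sys.argv[1]); p=st['position']
print('pad',p[1]+st['grip_width']/2, 'w',st['grip_width'],'f',st['ft_force'].round(1) if hasattr(st['ft_force'],'round') else st['ft_force'])
hs=cv2.cvtColor(w,cv2.COLOR_RGB2HSV).astype(int); H,S,V=hs[...,0],hs[...,1],hs[...,2]
yel=(H>24)&(H<35)&(S>150)&(V>110); yel[180:]=0
v,u=np.nonzero(yel); a=u.min(); r=slice(v.min()+4,v.max()-3)
print('yel',u.min(),u.max(),v.min(),v.max(),w[r,a-4:a+6].mean(0).round(0).astype(int)[:,1:].tolist())
print([(x,ray('wrist',[[x,(v.min()+v.max())/2]],.063,st)[0,1].round(4)) for x in (a-1,a-.5,a)])
E
python3 e.py w10
```

```text
pad 0.14113523935778655 w 0.05090593437921605 f [-1.4  1.4  6.3]
yel 210 212 145 165 [[233, 237], [233, 238], [233, 238], [223, 199], [224, 67], [229, 10], [208, 121], [186, 183], [191, 203], [193, 207]]
[(np.int64(209), np.float64(0.091)), (np.float64(209.5), np.float64(0.0913)), (np.int64(210), np.float64(0.0916))]
```

>>> jog_arm(hand=[0.05,0.048,0.046,0.044,0.043], travel=[[0,0.0005,0],[0,0.001,0],[0,0.001,0],[0,0.001,0],[0,0,0]], yaw=[0,0,0,0,0])

```text
time_s: 13.78
position: [0.5361, 0.1199, 0.1156]
tool_rot: [[-1.0, 0.026, 0.002], [0.026, 1.0, 0.002], [-0.002, 0.002, -1.0]]
ft_force: [-0.8, 5.4, 8.1]
grip_width: 0.0429
gripper_force: 9.9
```

```bash
python3 e.py w11
```

```text
pad 0.1412940248776057 w 0.042886056042780805 f [-0.8  5.4  8.1]
yel 203 204 145 165 [[233, 238], [233, 238], [233, 237], [233, 210], [231, 99], [213, 30], [185, 145], [189, 197], [193, 206], [193, 207]]
[(np.int64(202), np.float64(0.0913)), (np.float64(202.5), np.float64(0.0915)), (np.int64(203), np.float64(0.0918))]
```

The leg has crept about 1 mm to +y because the arm gives slightly under load. I'll push it back before the final squeeze.

>>> jog_arm(hand=[0.043,0.043,0.043,0.043,0.043], travel=[[0,-0.001,0],[0,-0.0005,0],[0,0,0],[0,0,0],[0,0,0]], yaw=[0,0,0,0,0])

```text
time_s: 14.45
position: [0.5361, 0.1197, 0.1155]
tool_rot: [[-1.0, 0.026, 0.002], [0.026, 1.0, 0.004], [-0.002, 0.004, -1.0]]
ft_force: [-0.2, 14.6, 6.6]
grip_width: 0.0432
gripper_force: 11.4
```

```bash
python3 e.py w12
```

```text
pad 0.14131258979689662 w 0.04319619993898453 f [-0.2 14.6  6.6]
yel 203 204 145 165 [[233, 237], [233, 237], [233, 237], [232, 199], [231, 58], [210, 49], [180, 152], [189, 198], [193, 207], [193, 207]]
[(np.int64(202), np.float64(0.0913)), (np.float64(202.5), np.float64(0.0916)), (np.int64(203), np.float64(0.0919))]
```

>>> jog_arm(hand=[0.043,0.043,0.043,0.043,0.043], travel=[[0,-0.0005,0],[0,-0.0005,0],[0,0,0],[0,0,0],[0,0,0]], yaw=[0,0,0,0,0])

```text
time_s: 15.12
position: [0.5361, 0.119, 0.1155]
tool_rot: [[-1.0, 0.026, 0.002], [0.026, 1.0, 0.005], [-0.002, 0.005, -1.0]]
ft_force: [1.3, 15.3, 6.0]
grip_width: 0.0434
gripper_force: 13.4
```

```bash
python3 e.py w13
```

```text
pad 0.14069059620366997 w 0.0434057751541162 f [ 1.3 15.3  6. ]
yel 203 204 145 165 [[233, 237], [233, 237], [233, 237], [232, 199], [231, 59], [211, 50], [180, 152], [189, 199], [193, 207], [194, 207]]
[(np.int64(202), np.float64(0.0906)), (np.float64(202.5), np.float64(0.0909)), (np.int64(203), np.float64(0.0912))]
```

>>> jog_arm(hand=[0.042,0.041,0.04,0.039,0.037], travel=[[0,0.0004,0],[0,0.0005,0],[0,0.0005,0],[0,0.0005,0],[0,0.0003,0]], yaw=[0,0,0,0,0])

```text
time_s: 15.8
position: [0.5361, 0.12, 0.1163]
tool_rot: [[-1.0, 0.025, 0.003], [0.025, 1.0, 0.002], [-0.003, 0.002, -1.0]]
ft_force: [-2.8, 5.4, 14.2]
grip_width: 0.0374
gripper_force: 20.2
```

```bash
python3 e.py w14
```

```text
pad 0.13869176214645548 w 0.03739102680853058 f [-2.8  5.4 14.2]
yel 198 199 145 164 [[233, 237], [233, 237], [233, 237], [233, 224], [231, 146], [213, 34], [184, 146], [190, 198], [193, 206], [194, 207]]
[(np.int64(197), np.float64(0.0884)), (np.float64(197.5), np.float64(0.0887)), (np.int64(198), np.float64(0.089))]
```

```bash
python3 m.py w15 | grep -v 'pointer'
python3 - <<'E'
from h import *
w=cv2.imread('pics/w15.png')
for r in (126,130,134): print(r,w[r,192:216,1].tolist())
# blade lower/upper: red paddle edges for lever angle
E
```

```text
[0.5361 0.1199 0.1163] [-3.5906  6.9003 14.247 ] 0.03733251971881589 20.265775322914124 15.85
red []
yel [[199, 150, 1, 15, 15]]
126 [174, 174, 175, 174, 174, 175, 180, 189, 193, 193, 194, 195, 194, 194, 190, 189, 188, 187, 188, 188, 189, 190, 191, 194]
130 [233, 233, 233, 233, 233, 233, 220, 187, 190, 193, 193, 195, 195, 194, 192, 190, 189, 188, 188, 188, 189, 190, 191, 192]
134 [233, 233, 233, 233, 233, 233, 220, 186, 187, 193, 193, 194, 194, 195, 192, 190, 188, 188, 189, 189, 189, 190, 192, 193]
```

The lever is closed (width 37.4 mm), but the pointer ended about 1.6 mm short of the index on the slot side. Pad position and camera agree on that. I'll firm up the grip and ease the leg back against the clamp.

>>> jog_arm(hand=[0.033,0.033,0.033,0.033,0.033], travel=[[0,0.0005,0],[0,0.0005,0],[0,0.0005,0],[0,0.0005,0],[0,0,0]], yaw=[0,0,0,0,0], grip_force=50)

```text
time_s: 16.52
position: [0.5362, 0.1206, 0.1165]
tool_rot: [[-1.0, 0.025, 0.003], [0.025, 1.0, -0.001], [-0.003, -0.001, -1.0]]
ft_force: [-2.9, -0.1, 15.7]
grip_width: 0.0362
gripper_force: 48.5
```

```bash
python3 e.py w16
```

```text
pad 0.1387183698237325 w 0.03624117744073152 f [-2.9 -0.1 15.7]
yel 198 199 144 164 [[233, 237], [233, 237], [233, 237], [232, 207], [229, 74], [210, 110], [188, 180], [191, 204], [193, 207], [194, 207]]
[(np.int64(197), np.float64(0.0888)), (np.float64(197.5), np.float64(0.0891)), (np.int64(198), np.float64(0.0894))]
```

>>> jog_arm(hand=[0.033,0.033,0.033,0.033,0.033], travel=[[0,0.001,0],[0,0.001,0],[0,0.001,0],[0,0.0005,0],[0,0,0]], yaw=[0,0,0,0,0])

```text
time_s: 17.2
position: [0.5362, 0.1214, 0.1166]
tool_rot: [[-1.0, 0.025, 0.002], [0.025, 1.0, -0.006], [-0.002, -0.006, -1.0]]
ft_force: [-5.7, -15.9, 18.5]
grip_width: 0.0357
gripper_force: 48.4
```

```bash
python3 e.py w17
```

```text
pad 0.13927523214542192 w 0.035736594605517515 f [ -5.7 -15.9  18.5]
yel 198 199 144 164 [[233, 237], [233, 237], [233, 237], [232, 204], [224, 68], [202, 126], [188, 189], [192, 205], [193, 207], [194, 208]]
[(np.int64(197), np.float64(0.0893)), (np.float64(197.5), np.float64(0.0896)), (np.int64(198), np.float64(0.0899))]
```

>>> jog_arm(hand=[0.033,0.033,0.033,0.033,0.033], travel=[[0,0.0005,0],[0,0.0005,0],[0,0.0005,0],[0,0,0],[0,0,0]], yaw=[0,0,0,0,0])

```text
time_s: 17.88
position: [0.5362, 0.1228, 0.1166]
tool_rot: [[-1.0, 0.025, 0.002], [0.025, 1.0, -0.006], [-0.002, -0.006, -1.0]]
ft_force: [-4.7, -16.2, 18.7]
grip_width: 0.0357
gripper_force: 48.6
```

```bash
python3 e.py w18
```

```text
pad 0.14064261284938506 w 0.035717901776090855 f [ -4.7 -16.2  18.7]
yel 198 199 145 164 [[233, 237], [233, 237], [233, 237], [232, 203], [223, 64], [201, 129], [189, 191], [193, 206], [193, 207], [194, 208]]
[(np.int64(197), np.float64(0.0906)), (np.float64(197.5), np.float64(0.0909)), (np.int64(198), np.float64(0.0912))]
```

The leg slid back at about 16 N and the pointer centre is at 0.0920, on the index to within about 0.4 mm. That leaves a gap of under 2 mm to the bar. I'll let go, nudge the bar's far end until it seats against the clamped leg, then grip handle and lever again.

>>> jog_arm(hand=[0.033,0.033,0.033,0.05,0.075], travel=[[0,-0.001,0],[0,-0.001,0],[0,-0.001,0],[0,0,0],[0,0,0]], yaw=[0,0,0,0,0])

```text
time_s: 18.55
position: [0.5354, 0.1227, 0.1144]
tool_rot: [[-1.0, 0.027, -0.001], [0.027, 1.0, 0.0], [0.001, 0.0, -1.0]]
ft_force: [-0.4, -0.7, 0.3]
grip_width: 0.0663
gripper_force: 0.0
```

```bash
python3 e.py w19
python3 - <<'E'
from h import *
w=cv2.cvtColor(cv2.imread('pics/w19.png'),cv2.COLOR_BGR2HSV).astype(int)
m=((w[...,0]<5)|(w[...,0]>175))&(w[...,1]>170)&(w[...,2]>90)
n,l,s,c=cv2.connectedComponentsWithStats(m.astype(np.uint8)); print([(s[i].tolist(),c[i].round(0).tolist()) for i in range(1,n) if s[i][4]>30])
f=lambda g:np.array([.4717+g[0]+.024*g[1],.0375+g[1]-.024*g[0],g[2]])
L=.0553
print('closed paddle tip pred',proj('wrist',[f((.05,L+.012,.138)),f((.07,L+.024,.138)),f((.05,L+.012,.095))]).round(0).tolist())
E
```

```text
pad 0.15584553753066727 w 0.06630346203816502 f [-0.4 -0.7  0.3]
yel 196 197 147 164 [[233, 237], [233, 237], [233, 237], [233, 228], [232, 162], [212, 40], [179, 146], [188, 197], [192, 206], [193, 207]]
[(np.int64(195), np.float64(0.0902)), (np.float64(195.5), np.float64(0.0905)), (np.int64(196), np.float64(0.0908))]
[([202, 219, 36, 89, 2480], [220.0, 266.0])]
closed paddle tip pred [[201.0, 261.0], [235.0, 308.0], [215.0, 219.0]]
```

Unloaded, the pointer centre is at 0.0919 against the needle's 0.0916. The red paddle's outline also matches the upright prediction, so the lever is fully closed. Going to the bar's far end.

>>> jog_arm(hand=[0.075,0.075,0.075,0.05,0.02], travel=[[0,0,0.03],[0,0,0.05],[0,0,0.03],[-0.018,-0.04,0],[-0.018,-0.04,0]], yaw=[0,0,0,0,0])

```text
time_s: 19.23
position: [0.4991, 0.042, 0.2247]
tool_rot: [[-1.0, 0.025, 0.0], [0.025, 1.0, 0.0], [0.0, 0.0, -1.0]]
ft_force: [-0.1, -0.6, -0.7]
grip_width: 0.0398
gripper_force: 0.0
```

>>> jog_arm(hand=[0,0,0,0,0], travel=[[-0.018,-0.04,0],[-0.018,-0.04,0],[-0.018,-0.04,-0.02],[0,0,-0.05],[0,0,-0.04]], yaw=[0,0,0,0,0], grip_force=30)

```text
time_s: 19.85
position: [0.4452, -0.0777, 0.1133]
tool_rot: [[-1.0, 0.028, -0.0], [0.028, 1.0, 0.0], [0.0, 0.0, -1.0]]
ft_force: [0.3, 0.6, 0.2]
grip_width: 0.0004
gripper_force: 0.0
```

Run:
```python
from h import *
np.set_printoptions(precision=4,suppress=True)
st=env.observe(); w=snap('wrist','w20'); print(st['position'],st['ft_force'],st['grip_width'])
g=w[...,1].astype(int)
# dark-brown bar end profile along rows crossing the bar (x=.44..45, z=.056)
for x in(.437,.446,.455):
    ys=np.arange(-.06,-.02,.002); P=proj('wrist',[[x,y,.056] for y in ys],st)
    print(x,[(round(y,3),w[int(round(v)),int(round(u))].tolist()) for y,(u,v) in zip(ys,P) if 0<=u<511 and 0<=v<383])
```

```text
[ 0.4452 -0.0777  0.1133] [0.2836 0.6057 0.181 ] 0.0003611758520233153
0.437 [(np.float64(-0.06), [183, 197, 203]), (np.float64(-0.058), [183, 196, 204]), (np.float64(-0.056), [181, 195, 203]), (np.float64(-0.054), [181, 195, 203]), (np.float64(-0.052), [182, 195, 203]), (np.float64(-0.05), [182, 196, 204]), (np.float64(-0.048), [182, 195, 203]), (np.float64(-0.046), [182, 196, 204]), (np.float64(-0.044), [161, 173, 179]), (np.float64(-0.042), [42, 26, 15]), (np.float64(-0.04), [46, 27, 16]), (np.float64(-0.038), [86, 47, 28]), (np.float64(-0.036), [119, 69, 43]), (np.float64(-0.034), [126, 74, 46]), (np.float64(-0.032), [125, 73, 45]), (np.float64(-0.03), [126, 74, 46]), (np.float64(-0.028), [126, 73, 46]), (np.float64(-0.026), [126, 74, 44]), (np.float64(-0.024), [125, 73, 44]), (np.float64(-0.022), [125, 73, 44])]
0.446 [(np.float64(-0.06), [191, 207, 214]), (np.float64(-0.058), [190, 205, 213]), (np.float64(-0.056), [191, 205, 213]), (np.float64(-0.054), [190, 204, 213]), (np.float64(-0.052), [190, 204, 212]), (np.float64(-0.05), [192, 206, 213]), (np.float64(-0.048), [190, 205, 
[... 552 characters left out ...]
58), [189, 203, 211]), (np.float64(-0.056), [189, 203, 212]), (np.float64(-0.054), [189, 203, 211]), (np.float64(-0.052), [189, 203, 211]), (np.float64(-0.05), [187, 202, 210]), (np.float64(-0.048), [189, 201, 210]), (np.float64(-0.046), [189, 203, 211]), (np.float64(-0.044), [189, 203, 211]), (np.float64(-0.042), [40, 24, 16]), (np.float64(-0.04), [46, 28, 20]), (np.float64(-0.038), [95, 52, 28]), (np.float64(-0.036), [111, 61, 33]), (np.float64(-0.034), [114, 62, 35]), (np.float64(-0.032), [114, 62, 33]), (np.float64(-0.03), [118, 74, 51]), (np.float64(-0.028), [226, 223, 215]), (np.float64(-0.026), [165, 149, 132]), (np.float64(-0.024), [114, 63, 35]), (np.float64(-0.022), [113, 61, 32])]
```

The bar's far end is at y≈-0.039, as predicted. Descending behind it and approaching.

>>> jog_arm(hand=[0,0,0,0,0], travel=[[0,0,-0.03],[0,0,-0.02],[0,0.006,-0.001],[0,0.006,0],[0,0.003,0]], yaw=[0,0,0,0,0])

```text
time_s: 20.52
position: [0.446, -0.062, 0.0647]
tool_rot: [[-1.0, 0.026, 0.001], [0.026, 1.0, -0.001], [-0.001, -0.001, -1.0]]
ft_force: [-0.5, -0.4, 0.6]
grip_width: 0.0004
gripper_force: 0.0
```

>>> jog_arm(hand=[0,0,0,0,0], travel=[[0,0.001,0],[0,0.001,0],[0,0.001,0],[0,0.001,0],[0,0,0]], yaw=[0,0,0,0,0])

```text
time_s: 21.15
position: [0.4456, -0.0584, 0.0638]
tool_rot: [[-1.0, 0.026, -0.0], [0.026, 1.0, 0.0], [0.0, 0.0, -1.0]]
ft_force: [-0.2, 0.0, 0.0]
grip_width: -0.0001
gripper_force: 0.0
```

>>> jog_arm(hand=[0,0,0,0,0], travel=[[0,0,-0.003],[0,0.001,0],[0,0.001,0],[0,0.001,0],[0,0,0]], yaw=[0,0,0,0,0])

```text
time_s: 21.78
position: [0.4457, -0.0553, 0.0608]
tool_rot: [[-1.0, 0.026, 0.0], [0.026, 1.0, -0.0], [-0.0, -0.0, -1.0]]
ft_force: [-1.1, 0.1, -0.3]
grip_width: -0.0001
gripper_force: 0.0
```

>>> jog_arm(hand=[0,0,0,0,0], travel=[[0,0.0005,0],[0,0.0005,0],[0,0.0005,0],[0,0.0005,0],[0,0,0]], yaw=[0,0,0,0,0])

```text
time_s: 22.4
position: [0.4457, -0.0534, 0.0608]
tool_rot: [[-1.0, 0.026, 0.0], [0.026, 1.0, -0.0], [-0.0, -0.0, -1.0]]
ft_force: [-0.6, -0.0, -0.1]
grip_width: 0.0005
gripper_force: 0.1
```

```bash
cat > b.py <<'E'
from h import *
import sys
st=env.observe(); w=snap('wrist',sys.argv[1]); print(np.round(st['position'],4),np.round(st['ft_force'],1))
for x in(.433,.440):
    ys=np.arange(-.05,-.03,.001); P=proj('wrist',[[x,y,.056] for y in ys],st)
    print(x,P[0].round(),[int(w[int(round(v)),int(round(u)),0]) if 0<=u<511 and 0<=v<383 else -1 for u,v in P])
E
python3 b.py w21
```

```text
[ 0.4457 -0.0534  0.0608] [-0.6 -0.  -0.1]
0.433 [261. 229.] [191, 191, 200, 199, 199, 200, 200, 200, 201, 131, 47, 58, 83, 106, 117, 128, 130, 130, 130, 129, 130]
0.44 [261. 243.] [101, 103, 102, 103, 83, 34, 36, 33, 34, 33, 44, 60, 87, 107, 119, 126, 127, 126, 127, 126, 127]
```

>>> jog_arm(hand=[0,0,0,0,0], travel=[[0,0.0005,0],[0,0.0005,0],[0,0.0005,0],[0,0.0005,0],[0,0,0]], yaw=[0,0,0,0,0])

```text
time_s: 23.08
position: [0.4457, -0.0514, 0.0608]
tool_rot: [[-1.0, 0.026, 0.0], [0.026, 1.0, -0.0], [-0.0, -0.0, -1.0]]
ft_force: [0.1, -0.9, 0.1]
grip_width: 0.0001
gripper_force: 0.4
```

```bash
python3 b.py w22
```

```text
[ 0.4457 -0.0514  0.0608] [ 0.1 -0.9  0.1]
0.433 [256. 229.] [188, 189, 192, 200, 201, 200, 201, 201, 200, 201, 202, 107, 47, 59, 86, 107, 118, 129, 130, 130, 130]
0.44 [257. 243.] [33, 89, 102, 103, 103, 102, 83, 31, 34, 35, 34, 33, 44, 63, 89, 103, 120, 126, 127, 126, 127]
```

>>> jog_arm(hand=[0,0,0,0,0], travel=[[0,0.0005,0],[0,0.0003,0],[0,0,0],[0,0,0],[0,0,0]], yaw=[0,0,0,0,0])

```text
time_s: 23.75
position: [0.4459, -0.0511, 0.0609]
tool_rot: [[-1.0, 0.026, 0.001], [0.026, 1.0, -0.001], [-0.001, -0.001, -1.0]]
ft_force: [-0.4, -4.8, -0.5]
grip_width: 0.0
gripper_force: 2.6
```

```bash
python3 b.py w23
```

```text
[ 0.4459 -0.0511  0.0609] [-0.4 -4.8 -0.5]
0.433 [255. 228.] [201, 200, 201, 201, 201, 200, 201, 200, 201, 202, 202, 157, 45, 55, 90, 103, 116, 127, 131, 130, 130]
0.44 [256. 242.] [32, 44, 102, 102, 102, 103, 103, 51, 35, 36, 31, 34, 41, 55, 93, 105, 116, 126, 127, 127, 127]
```

The force rose to 4.8 N after about 2.3 mm, so the bar is seated against the clamped leg. Backing off and returning to the handle.

>>> jog_arm(hand=[0,0,0,0.04,0.075], travel=[[0,-0.008,0],[0,-0.007,0.01],[0,0,0.05],[0,0,0.06],[0.015,0.03,0.044]], yaw=[0,0,0,0,0])

```text
time_s: 24.42
position: [0.4605, -0.0365, 0.2281]
tool_rot: [[-1.0, 0.029, 0.002], [0.029, 1.0, -0.001], [-0.002, -0.001, -1.0]]
ft_force: [1.1, 0.1, -0.4]
grip_width: 0.0358
gripper_force: 0.0
```

>>> jog_arm(hand=[0.075,0.075,0.075,0.075,0.075], travel=[[0.018,0.04,0],[0.018,0.04,0],[0.018,0.04,0],[0.018,0.038,0],[0.003,0,0]], yaw=[0,0,0,0,0])

```text
time_s: 25.05
position: [0.5359, 0.1241, 0.2251]
tool_rot: [[-1.0, 0.023, -0.0], [0.023, 1.0, 0.001], [0.0, 0.001, -1.0]]
ft_force: [-0.2, -0.0, -0.4]
grip_width: 0.0749
gripper_force: 0.0
```

Run:
```python
from h import *
np.set_printoptions(precision=4,suppress=True)
st=env.observe(); w=snap('wrist','w24'); print(st['position'],st['ft_force'],st['grip_width'])
# gap between bar end and stop face: column profile along bar centre line at z=.056
for x in(.44,.447,.454):
    ys=np.arange(.080,.106,.001); P=proj('wrist',[[x,y,.056] for y in ys],st)
    print(x,P[0].round(),P[-1].round(),[w[int(round(v)),int(round(u))].tolist() for u,v in P])
```

```text
[0.5359 0.1241 0.2251] [-0.1898 -0.027  -0.3787] 0.07488956270203725
0.44 [201.  70.] [230.  69.] [[134, 88, 63], [224, 225, 218], [223, 225, 223], [180, 160, 141], [129, 84, 59], [136, 88, 64], [136, 89, 63], [135, 88, 63], [136, 89, 63], [122, 77, 52], [116, 88, 72], [144, 144, 140], [161, 171, 175], [158, 160, 165], [185, 187, 198], [186, 191, 203], [187, 190, 203], [184, 188, 201], [180, 184, 197], [180, 184, 197], [180, 184, 196], [180, 184, 197], [183, 186, 200], [185, 188, 202], [183, 183, 191], [149, 145, 142]]
0.447 [202.  78.] [230.  78.] [[171, 150, 132], [129, 83, 58], [133, 86, 60], [132, 85, 59], [134, 87, 62], [134, 87, 61], [135, 87, 61], [135, 88, 62], [133, 87, 61], [126, 81, 55], [108, 68, 48], [127, 122, 118], [165, 174, 177], [187, 188, 196], [186, 190, 204], [187, 191, 204], [187, 191, 204], [185, 188, 201], [182, 186, 199], [181, 184, 198], [181, 185, 197], [183, 187, 200], [185, 188, 201], [186, 190, 202], [186, 188, 197], [155, 152, 154]]
0.454 [202.  87.] [230.  86.] [[131, 85, 59], [131, 83, 57], [132, 85, 59], [132, 85, 58], [132, 85, 58], [133, 86, 59], [133, 86, 60], [134, 86, 60], [133, 86, 59], [128, 82, 57], [127, 114, 107], [162, 167, 168], [166, 173, 176], [180, 180, 184], [185, 190, 202], [187, 191, 204], [189, 192, 205], [185, 189, 202], [181, 185, 198], [182, 185, 199], [182, 185, 199], [183, 187, 200], [186, 190, 203], [187, 190, 204], [186, 189, 200], [160, 159, 163]]
```

The brown of the bar runs straight into the steel plate with no gap. Descending to straddle handle and lever.

>>> jog_arm(hand=[0.075,0.075,0.075,0.075,0.075], travel=[[0,-0.0015,-0.03],[0,0,-0.035],[0,0,-0.03],[0,0,-0.015],[0,0,0]], yaw=[0.003,0,0,0,0])

```text
time_s: 25.72
position: [0.5354, 0.1202, 0.1147]
tool_rot: [[-1.0, 0.024, -0.001], [0.024, 1.0, 0.0], [0.001, -0.0, -1.0]]
ft_force: [-0.3, -0.4, -0.4]
grip_width: 0.0752
gripper_force: 0.0
```

```bash
python3 e.py w25; python3 -c "
from rig import env; print(env.observe()['position'])"
```

```text
pad 0.1578171469264663 w 0.07522180750377608 f [-0.3 -0.4 -0.4]
yel 201 202 147 166 [[233, 238], [233, 238], [233, 237], [233, 224], [232, 144], [217, 17], [191, 140], [189, 196], [193, 206], [193, 207]]
[(np.int64(200), np.float64(0.0903)), (np.float64(200.5), np.float64(0.0906)), (np.int64(201), np.float64(0.0909))]
[0.53594659 0.12042225 0.11557452]
```

>>> jog_arm(hand=[0.07,0.06,0.05,0.044,0.041], travel=[[0,0.002,0],[0,0,0],[0,0,0],[0,0,0],[0,0,0]], yaw=[0,0,0,0,0], grip_force=40)

```text
time_s: 26.4
position: [0.5357, 0.1229, 0.1149]
tool_rot: [[-1.0, 0.023, 0.0], [0.023, 1.0, -0.0], [-0.0, -0.0, -1.0]]
ft_force: [0.8, 0.5, 0.5]
grip_width: 0.0411
gripper_force: 0.0
```

>>> jog_arm(hand=[0.039,0.037,0.035,0.034,0.034], travel=[[0,0,0],[0,0,0],[0,0,0],[0,0,0],[0,0,0]], yaw=[0,0,0,0,0])

```text
time_s: 27.02
position: [0.5358, 0.1224, 0.1153]
tool_rot: [[-1.0, 0.023, 0.0], [0.023, 1.0, -0.002], [-0.001, -0.002, -1.0]]
ft_force: [-2.4, -3.6, 4.7]
grip_width: 0.0364
gripper_force: 39.4
```

```bash
python3 e.py w26
```

```text
pad 0.14061054988392852 w 0.03641738573861309 f [-2.4 -3.6  4.7]
yel 198 199 146 165 [[233, 237], [233, 237], [233, 237], [233, 213], [231, 108], [213, 84], [184, 166], [190, 201], [193, 206], [194, 207]]
[(np.int64(197), np.float64(0.0906)), (np.float64(197.5), np.float64(0.0909)), (np.int64(198), np.float64(0.0912))]
```

Everything is gripped (39 N), with the leg still on the index. I'll add a slight bias towards the bar and a settling second, then check.

>>> jog_arm(hand=[0.034,0.034,0.034,0.034,0.034], travel=[[0,-0.0005,0],[0,-0.0005,0],[0,0,0],[0,0,0],[0,0,0]], yaw=[0,0,0,0,0])

```text
time_s: 27.7
position: [0.5357, 0.1223, 0.1153]
tool_rot: [[-1.0, 0.022, 0.001], [0.022, 1.0, 0.0], [-0.001, 0.0, -1.0]]
ft_force: [-0.8, 3.9, 4.6]
grip_width: 0.037
gripper_force: 40.9
```

```bash
python3 e.py w27
```

```text
pad 0.14079399050106703 w 0.03697155494298509 f [-0.8  3.9  4.6]
yel 198 199 145 165 [[233, 237], [233, 237], [233, 237], [232, 209], [231, 87], [215, 98], [187, 173], [190, 202], [193, 207], [193, 207]]
[(np.int64(197), np.float64(0.0906)), (np.float64(197.5), np.float64(0.0909)), (np.int64(198), np.float64(0.0912))]
```

Stable: pointer centre at about 0.092 against the needle's 0.0916, a light 4 N push towards the bar, and a 41 N grip. Handing in.

```bash
python3 -c "
from rig import env; print(env.close_job())"
```

```text
the job is handed in; nothing more can be done
None
```

Handed in at 27.7 s, with the bar flat in the channel against the leg, the pointer within about 0.5 mm of the red index, the cam lever closed, and handle and lever gripped at 41 N. The leg was not held exactly on the index while the lever closed: it ended about 1.6 mm past it, so I slid the clamped leg back, let go to push the bar up against it, and gripped again.

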